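# Roll the pipe up to the stop of the marking ramp and hold it

### The arm

A 6-joint arm with a two-finger parallel gripper is mounted at the origin on the work surface. World frame = base frame: x ahead of the robot, y to its left, z up, the work surface at z = 0. Lengths are in mm, angles in degrees, forces in N, time in s.
With the tool pointing down it reaches from about 300 to 850 mm from the base axis. Payload 4.2 kg.
Tool frame: the origin (TCP) lies between the finger pads; the fingertips stand ahead of it and the grasp point (between the pads) lies 8 mm behind it (env.tip_reach is the x of the fingertips in the tool frame, in mm); x points along the fingers, y is the direction in which the jaws open and shut, and the axes are right-handed (so a half turn about x gives the same grasp; the last joint's range is limited). The gripper opens to 91 mm and grips with 3 to 60 N. Pads are 32 mm wide; open, the fingers measure 118 mm over their backs; the gripper's body (76 mm by 178 mm) begins 60 mm behind the grasp point.
Start: joints at [67.151, 18.312, 89.639, -0, 72.044, -1.146], TCP at [212.641, 534.252, 224.976] pointing down, gripper open.
Joint ranges: [-177.97, 177.97], [-48.28, 115.42], [12.27, 149.76], [-77.06, 257.06], [2.81, 150.46], [-146.56, 146.56]. Speed limits (degrees/s): [147.25, 147.25, 180, 180, 180, 180].

### API

Orientations are given as [roll, pitch, yaw] about the fixed x, y, z axes, in that order (R = Rz(yaw) Ry(pitch) Rx(roll)).
In Python, from workcell import env, cams gives the robot as it stands.
- The arm moves only by the tool arm_command, never from a script. Its argument "deltas" is a list of rows, each a list of 3 entries, a list of its own where there are three numbers: the opening, from 0 (shut) to 1 (fully open), then the shift along the world's x, y, z in mm, then the turn about the world's z in rad. A call has 1 to 20 rows; each row is the pose to reach, as a shift and turn from the pose commanded when the call began; what a row does not reach only later rows make up. A row lasts 1/10 s, in which the tool goes at most 50 mm and 8.59 degrees, less where a joint would pass 70% of its speed; a pose out of reach is approached as far as the arm can. A call with a gripper value outside its range is refused whole. The fingers move at their own pace and stop on an object; "grip_force" is the grip in N (left out, the last holds). Time passes only in rows, so rows that repeat a pose let the fingers close. It gives the time, the measured TCP pose, the force and the opening at its end, in the units of the state.
- env.state(): the state, without advancing time (a new reading comes with each control period).
- cams.grab_frame(name): name is "scene" or "top" or "wrist"; returns a dict with "img" (384x512x3 uint8, red, green, blue), "K" (3x3 intrinsics, pixels), "rvec" (rotation vector, rad) and "tvec" (3), from world to camera coordinates, as OpenCV has them. Camera axes: x right, y down, z forward; pixel columns grow to the right and rows downward; lengths in mm; the calibration is good to about 2 mm. A picture is of the moment at which its call begins. There is no depth.
- env.job_done(): hands the job in, once; it reports no verdict.
Trained networks look in a picture, given as the dict that the camera call returned (one of the last four; its "shot" number tells which), for a name from the list of things; names that differ only in an ending like _2 or _b are one class to them, and where a whole thing is asked for, a point or a joint stands for the part that bears it (a point fixed in the world has none). Each returns a list of dicts, best first, with "conf" (0 to 1); they miss things now and then, are a little off and sometimes report something else, mostly with a low value. They report only what shows in the picture. A call takes as long as a camera call. They do not tell look-alikes from the thing itself.
- cams.silhouettes(picture, name): "region" (384x512 bool, what is visible of it) and "centre" ([column, row] in pixels, amid what is visible of it).
The state is a dict: "time_s": time; "qpos": joint angles; "qvel": joint speeds; "effort": joint torques, N m; "ee_pos": TCP position; "ee_rot": TCP orientation; "force": force on the tool from outside, world axes, zero at the start; "torque": the same for the moment, N m; "gripper_width": finger opening in mm.
Only numpy, scipy, OpenCV 4.12 (cv2) and the standard library are available. Lean on these libraries where they do the work, as an engineer would, in place of code of your own. Each camera call takes 0.05 s, during which the arm holds its last target.

### The job

Push the loose piece of pipe that lies at the low end of the plywood ramp up the slope with your fingertips until it lies squarely against the steel stop plate at the top, and finish while still holding it there: nothing else keeps it from rolling back down. Roll it at a steady pace, do not pick it up or let it run back off the low end of the ramp, and leave the coupling, the tee and the bottle where they are.

Things in the scene. Friction and masses are not known exactly. Their poses are not given: they have to be found in the camera images.
- ramp: Fixed plywood ramp, 340 x 200 mm, flat on the table. Origin: centre of its underside; x points level, up-slope, y across, z up. Low end: level foot at x -151 to -85 mm, top 20 mm above the table, with a 2.5 mm high steel bead across it at x = -140 mm; then a 9 degree slope from x = -85 mm to the stop. Side strips 18 mm high stand on the surface beyond y = +-82 mm.
- slope (a point): Point where the slope begins, on its surface and middle line (x = -85 mm, height 20 mm on the ramp). Its x axis points up along the slope, y across it, z at right angles out of the slope surface.
- stop (a point): Foot of the fixed stop, an upright steel plate 175 mm wide across the top of the slope: a point on its face, at x = +130 mm on the ramp, where it meets the slope surface, 54 mm above the table, on the middle line. The plate's face looks down the slope; its top is 104 mm above the table. Axes as the ramp's.
- pipe: Loose piece of green plastic pipe, diameter 50 mm, 150 mm long, about 0.25 kg, slippery. Origin: its centre; y runs along the pipe (x, z turn as it rolls). It starts lying across the ramp's foot between bead and slope, centre 45 mm above the table. Against the stop its centre is at x = +105 mm on the ramp, 75 mm above the table. Let go on the slope it rolls back over the bead and off.
- coupling: Bystander: loose green pipe coupling standing on end on the table beside the ramp, diameter 46 mm, 48 mm high. Origin: centre of its underside.
- tee: Bystander: loose green pipe tee lying on the table beside the ramp; run 60 mm long along its y, branch 36 mm along its x, tube diameter 36 mm. Origin: on the table under its middle.
- bottle: Bystander: clear water bottle standing on the table beside the ramp, diameter 62 mm, 170 mm high. Origin: centre of its underside.
Not all that is in view belongs to the job. There is more than one size of the pipe; the one meant has the size given above.

How it is judged (in metres and radians):
On the way:
1. the pipe has been rolled half-way up the slope, resting on it (x of pipe in the frame of ramp above 0 m and z of pipe in the frame of slope below 0.035 m and contact force between pipe and ramp above 0.05 N), for 0.1 s.
At the end, for the whole second after the job is handed in: The pipe lies on the slope within 4 mm of touching the stop plate, square to it within 3 degrees (0.05 rad), at rest, and the fingers still press on it (more than 0.1 N) (x of pipe in the frame of ramp above 0.101 m and z of pipe in the frame of slope below 0.03 m and y of pipe in the frame of ramp between -0.03 and 0.03 m and angle between the y axis of pipe and the y axis of ramp, either way round below 0.05 rad and linear speed of pipe below 0.02 m/s and contact force between pipe and the fingers above 0.1 N); the arm keeps its last pose, push and grip.
It fails at once if the pipe is lifted more than 15 mm off the slope (z of pipe in the frame of slope above 0.04 m).
It fails at once if the pipe runs back off the low end of the ramp (its centre passes the bead) (x of pipe in the frame of ramp below -0.142 m).
It fails at once if the pipe is flung or runs away (faster than 0.6 m/s) (linear speed of pipe above 0.6 m/s).
It fails at once if the coupling, the tee or the bottle is moved more than 30 mm, or the coupling or bottle knocked over (distance of any of coupling, bottle, tee from where it was at the start of the episode above 0.03 m or angle between any of coupling, bottle's own z axis and vertical above 0.5 rad).
It also fails if it takes over 38 s, if anything falls off the work surface, if the arm or the gripper's body presses on something with over 40 N, if the wrist force passes 120 N, or if a joint passes its speed limit or range.

## Working session

There is one attempt and no reset: what is moved stays moved. The work goes in short steps, Python scripts to look and compute and a tool call to move; the robot and the scene stay as the last step left them, time stands still between calls to the robot, and variables do not carry over. Pictures are saved under pics/ and viewed, and the job is handed in when it is done.

Besides the shell and the picture viewer there is one more tool, called after "Request:" by a JSON object that holds its "api" and its "payload", one argument or row to a line. arm_command: Moves the arm, as the interface text tells. Its arguments: {"type":"object","properties":{"deltas":{"type":"array","items":{"type":"array"}},"grip_force":{"type":"number"}},"required":["deltas"]}

```bash
ls; mkdir -p pics
cat > h.py <<'E'
from workcell import env, cams
import numpy as np, cv2
def save(f,n): cv2.imwrite('pics/'+n,cv2.cvtColor(f['img'],cv2.COLOR_RGB2BGR))
def ray(f,uv,z):
    R,_=cv2.Rodrigues(np.array(f['rvec'],float)); t=np.array(f['tvec'],float).reshape(3)
    d=R.T@np.linalg.inv(np.array(f['K']))@np.array([uv[0],uv[1],1.]); c=-R.T@t
    return c+d*(z-c[2])/d[2]
def proj(f,P):
    p,_=cv2.projectPoints(np.array(P,float).reshape(-1,3),np.array(f['rvec'],float),np.array(f['tvec'],float),np.array(f['K'],float),None); return p.reshape(-1,2)
E
python3 - <<'E'
from h import *
s=env.state(); print(s['time_s'],s['ee_pos'],s['ee_rot'],s['force'],env.tip_reach)
for n in['scene','top','wrist']:
    f=cams.grab_frame(n); save(f,n+'0.png')
    for o in ['ramp','pipe','coupling','tee','bottle']:
        for r in cams.silhouettes(f,o): print(n,o,round(r['conf'],2),r['centre'],r['region'].sum())
E
```

```text
pics
0.0 [212.46178001 533.79952674 224.11916834] [ -90.85389889   89.89963051 -112.55745646] [ 0.15178768  0.53102464 -1.224528  ] 11.0
scene ramp 0.67 [249.0, 242.2] 7980
scene pipe 0.85 [116.8, 263.9] 904
scene pipe 0.76 [193.6, 212.7] 1181
scene pipe 0.72 [83.4, 214.6] 2583
scene coupling 0.69 [241.7, 193.4] 322
scene tee 0.85 [189.8, 290.8] 784
scene bottle 0.73 [317.0, 175.4] 1188
top ramp 0.61 [295.6, 174.7] 8948
top pipe 0.94 [300.5, 217.8] 1300
top pipe 0.64 [373.8, 302.5] 2896
top pipe 0.56 [386.3, 222.6] 686
top coupling 0.74 [235.9, 208.5] 308
top tee 0.71 [367.4, 160.1] 455
top tee 0.34 [292.8, 171.2] 8777
top bottle 0.73 [177.4, 153.5] 819
```

Run:
```python
import cv2
a=cv2.imread('pics/scene0.png');b=cv2.imread('pics/top0.png')
cv2.imwrite('pics/s0c.png',cv2.resize(a[130:330,40:380],None,fx=2.3,fy=2.3,interpolation=3))
cv2.imwrite('pics/t0c.png',cv2.resize(b[90:340,140:440],None,fx=2.4,fy=2.4,interpolation=3))
```

```text
(no output)
```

View pics/s0c.png

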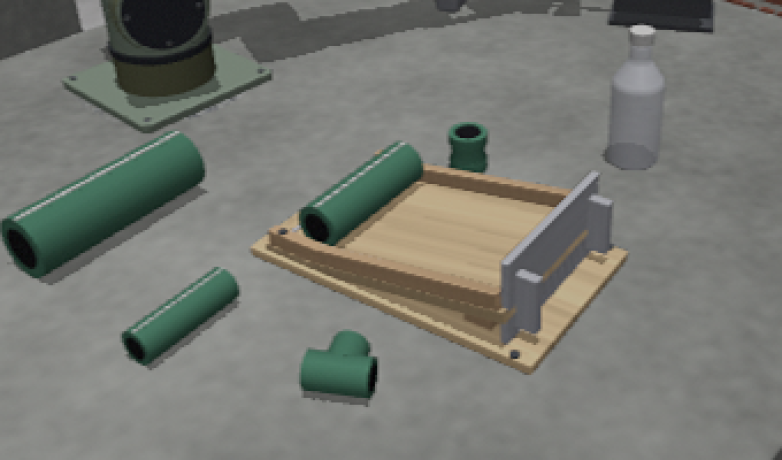

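View pics/t0c.png

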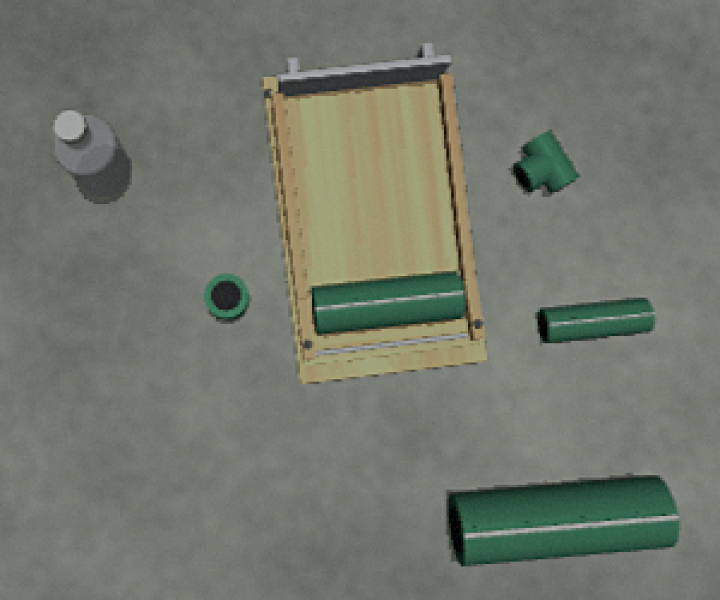

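View pics/wrist0.png

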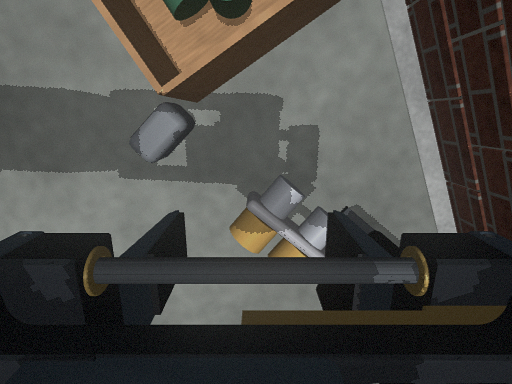

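The pipes at top-view pixels (300,218), on the ramp foot, (374,302), fat, and (386,223), thin and short, could be confused. By its size and place, the one meant is at (300,218). Next come a close crop and the ramp pose.

Run:
```python
import cv2
a=cv2.imread('pics/scene0.png');b=cv2.imread('pics/top0.png')
cv2.imwrite('pics/t0d.png',cv2.resize(b[105:255,240:350],None,fx=4,fy=4,interpolation=2)) 
cv2.imwrite('pics/s0d.png',cv2.resize(a[185:300,145:320],None,fx=4.5,fy=4.5,interpolation=2))
```

```text
(no output)
```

View pics/t0d.png

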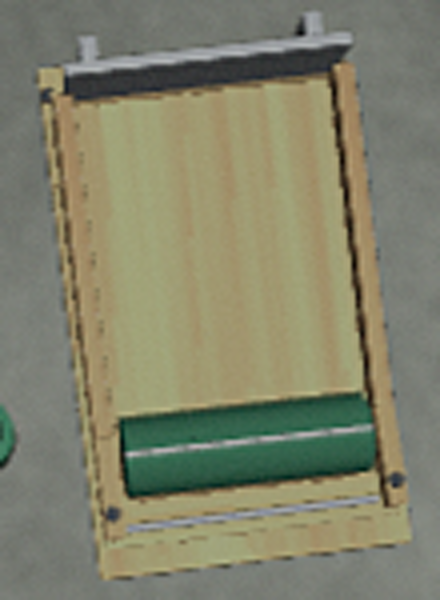

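View pics/s0d.png

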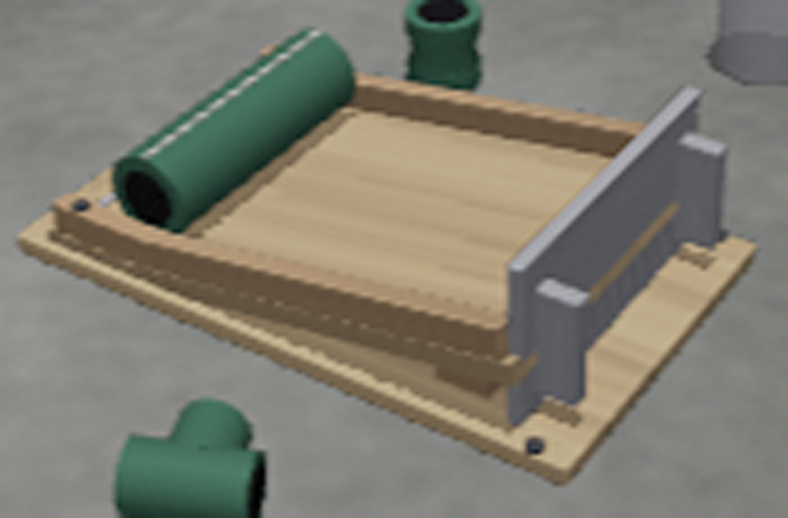

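```bash
cat > fit.py <<'E'
from h import *
from scipy.optimize import least_squares
t=cams.grab_frame('top'); s=cams.grab_frame('scene')
T=lambda u,v:(240+u/4-.5+.125,105+v/4-.375)
S=lambda u,v:(145+u/4.5-.4,185+v/4.5-.4)
# y sign: left in top image = +y or -y decided by yaw
obs=[(t,T(67,78),(130,87.5,104)),(t,T(354,48),(130,-87.5,104)),(t,T(128,528),(-140,82,21)),(t,T(380,498),(-140,-82,21)),
(s,S(510,266),(130,-87.5,104)),(s,S(690,91),(130,87.5,104)),(s,S(568,484),(170,-100,0)),(s,S(20,247),(-170,-100,3))]
def w(p,P):
    c,q=np.cos(p[2]),np.sin(p[2]); return [p[0]+c*P[0]-q*P[1],p[1]+q*P[0]+c*P[1],P[2]]
def res(p): return np.concatenate([proj(f,w(p,P))[0]-uv for f,uv,P in obs])
c=ray(t,T(225,330),40); print(c)
a=ray(t,T(67,78),104);b=ray(t,T(354,48),104);print(a,b,np.linalg.norm(a-b))
y0=np.arctan2(*(-(b-a)[[0,1]]*[-1,1]))
best=min((least_squares(res,[c[0],c[1],y]) for y in(0,1.57,3.14,-1.57)),key=lambda r:r.cost)
p=best.x; print(p,np.degrees(p[2]),best.cost); print(res(p).reshape(-1,2).round(1))
np.save('ramp.npy',p)
cc,q=np.cos(p[2]),np.sin(p[2])
def inr(P): d=np.array(P[:2])-p[:2]; return [cc*d[0]+q*d[1],-q*d[0]+cc*d[1]]
for f in(t,s):
  for r in cams.silhouettes(f,'pipe'): P=ray(f,r['centre'],45); print('pipe',P.round(),np.round(inr(P)))
  for o in('coupling','tee','bottle'):
    for r in cams.silhouettes(f,o)[:1]: P=ray(f,r['centre'],20); print(o,P.round(),np.round(inr(P)))
E
python3 fit.py
```

```text
[534.23135372 -47.90498147  40.        ]
[673.23917156  56.5277017  104.        ] [ 697.75136982 -115.57337619  104.        ] 173.83793852924586
[ 5.59118782e+02 -4.73971935e+01  1.51583216e-01] 8.68507854779249 5.0557674728374735
[[-0.9 -0.5]
 [-0.5 -1.2]
 [-1.3  0.5]
 [ 0.1 -0. ]
 [-0.7  0.2]
 [-0.8 -1. ]
 [-0.2  1.5]
 [-0.7  0.6]]
pipe [ 447. -278.   45.] [-146. -211.]
pipe [ 257. -237.   45.] [-327. -142.]
pipe [458. -62.  45.] [-103.    1.]
coupling [468. 102.  20.] [-67. 161.]
tee [ 613. -236.   20.] [  25. -194.]
bottle [623. 261.  20.] [110. 295.]
pipe [458. -58.  45.] [-102.    5.]
pipe [ 258. -245.   45.] [-327. -150.]
pipe [ 472. -302.   45.] [-125. -239.]
coupling [449. 119.  20.] [-84. 181.]
tee [ 627. -232.   20.] [  40. -193.]
bottle [559. 330.  20.] [ 57. 374.]
```

Run:
```python
from h import *
from scipy.spatial.transform import Rotation as Ro
p=np.load('ramp.npy'); s=env.state()
R=Ro.from_euler('xyz',s['ee_rot'],degrees=True).as_matrix(); print(R.round(3),s['time_s'])
a=np.degrees(np.arctan2(R[1,1],R[0,1])); print('jaw ang',a,'want',np.degrees(p[2])+90)
c,q=np.cos(p[2]),np.sin(p[2])
for x in(-171,-151,85,64): 
  P=p[:2]+[c*x,q*x]; print(x,P, P-s['ee_pos'][:2])
print('dir',c,q)
```

```text
[[ 0.     0.37   0.929]
 [ 0.     0.929 -0.37 ]
 [-1.     0.    -0.   ]] 1.4
jaw ang 68.29559588019929 want 98.68507854779249
-171 [390.07959736 -73.21877199] [ 177.438245   -607.47999484]
-151 [409.85026227 -70.19870433] [ 197.20890992 -604.45992717]
85 [643.14410831 -34.5619059 ] [ 430.50275595 -568.82312875]
64 [622.38491014 -37.73297695] [ 409.74355779 -571.99419979]
dir 0.988533245910952 0.15100338316990514
```

Request:
{"api": "arm_command", "payload": {
  "deltas": [
    [1, [10, -35, 0], 0.03],
    [1, [20, -70, 0], 0.06],
    [1, [31, -105, 0], 0.1],
    [1, [41, -140, 0], 0.14],
    [1, [51, -175, -5], 0.18],
    [1, [61, -210, -10], 0.22],
    [1, [72, -245, -15], 0.26],
    [1, [82, -280, -20], 0.3],
    [1, [92, -315, -25], 0.34],
    [1, [102, -350, -30], 0.38],
    [1, [112, -385, -35], 0.42],
    [1, [123, -420, -40], 0.46],
    [1, [133, -455, -45], 0.5],
    [1, [143, -490, -50], 0.53],
    [1, [153, -525, -55], 0.53],
    [1, [164, -560, -60], 0.53],
    [1, [172, -590, -65], 0.53],
    [1, [177, -607, -70], 0.53],
    [1, [177, -607, -75], 0.53],
    [1, [177, -607, -75], 0.53]
  ]
}}

```text
time_s: 3.4
ee_pos: [388.9, -72.4, 149.3]
ee_rot: [144.7, 89.9, 153.3]
force: [0.4, 0.1, -0.7]
gripper_width: 91.1
```

Run:
```python
from h import *
s=env.state();print(s['time_s'],s['ee_pos'],s['ee_rot'],s['force'])
p=np.load('ramp.npy');c,q=np.cos(p[2]),np.sin(p[2])
d=s['ee_pos'][:2]-p[:2];print(c*d[0]+q*d[1],-q*d[0]+c*d[1])
a=cams.grab_frame('top');b=cams.grab_frame('scene')
im=np.hstack([cv2.resize(a['img'][80:280,200:400],None,fx=2,fy=2),cv2.resize(b['img'][130:330,100:300],None,fx=2,fy=2)])
save({'img':im},'m1.png')
```

```text
3.4 [388.86554004 -72.43038693 149.33787103] [144.70753822  89.87405818 153.30600865] [ 0.37293035  0.08880841 -0.68706565]
-172.08108720449292 0.9626716094696874
```

View pics/m1.png

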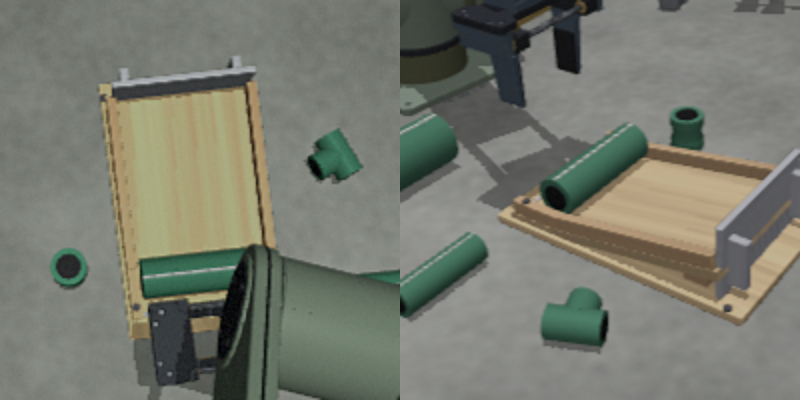

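The picture shows the gripper behind the ramp's low end, jaws parallel to the pipe, with both fingers inside the pipe's length and the way clear. I'm going down.

Request:
{"api": "arm_command", "payload": {
  "deltas": [
    [1, [0, 0, -20], 0],
    [1, [0, 0, -40], 0],
    [1, [0, 0, -60], 0],
    [1, [0, 0, -80], 0],
    [1, [0, 0, -95], 0],
    [1, [0, 0, -103], 0],
    [1, [0, 0, -103], 0],
    [1, [4, 0.6, -103], 0],
    [1, [8, 1.2, -103], 0],
    [1, [12, 1.8, -103], 0],
    [1, [12, 1.8, -103], 0]
  ]
}}

```text
time_s: 4.6
ee_pos: [402.9, -71.0, 47.5]
ee_rot: [-16.8, 89.9, -8.2]
force: [-0.4, 0.1, -0.4]
gripper_width: 91.3
```

Run:
```python
from h import *
s=env.state();print(s['time_s'],s['ee_pos'],s['ee_rot'],s['force'])
b=cams.grab_frame('scene')
save({'img':cv2.resize(b['img'][170:290,100:270],None,fx=4,fy=4)},'m2.png')
```

```text
4.6 [402.91694926 -71.03493925  47.49929424] [-16.84814561  89.88792504  -8.1729536 ] [-0.41125463  0.09001803 -0.39222036]
```

View pics/m2.png

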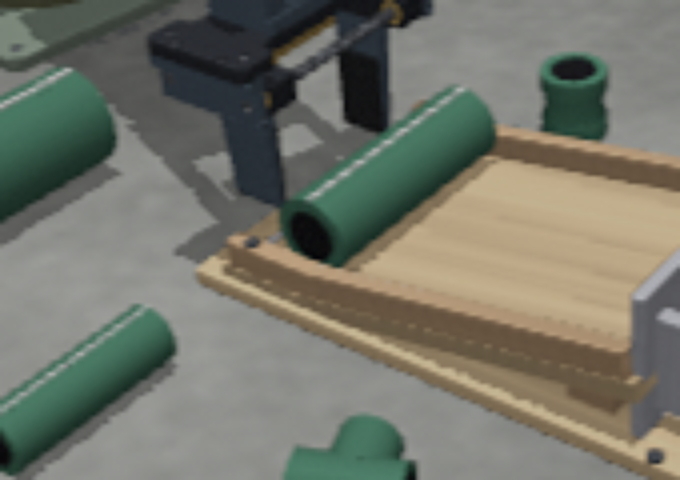

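Request:
{"api": "arm_command", "payload": {
  "deltas": [
    [1, [2, 0.3, 0], 0],
    [1, [4, 0.6, 0], 0],
    [1, [6, 0.9, 0], 0],
    [1, [8, 1.2, 0], 0],
    [1, [10, 1.5, 0], 0],
    [1, [12, 1.8, 0], 0],
    [1, [14, 2.1, 0], 0],
    [1, [16, 2.4, 0], 0],
    [1, [18, 2.7, 0], 0],
    [1, [20, 3.0, 0], 0],
    [1, [22, 3.3, 0], 0],
    [1, [24, 3.6, 0], 0]
  ]
}}

```text
time_s: 5.85
ee_pos: [425.8, -67.3, 47.0]
ee_rot: [58.1, 90.0, 66.8]
force: [-0.7, -0.1, -0.5]
gripper_width: 91.2
```

Run:
```python
from h import *
s=env.state();print(s['time_s'],s['ee_pos'],s['ee_rot'],s['force'])
p=np.load('ramp.npy');c,q=np.cos(p[2]),np.sin(p[2])
d=s['ee_pos'][:2]-p[:2];print(c*d[0]+q*d[1],-q*d[0]+c*d[1])
b=cams.grab_frame('scene')
save({'img':cv2.resize(b['img'][170:290,100:270],None,fx=4,fy=4)},'m3.png')
```

```text
5.85 [425.8272914  -67.31641188  46.98768582] [58.14261834 89.9940808  66.80667826] [-0.7270307  -0.05867019 -0.49648792]
-134.77093962843477 0.4366564633456811
```

View pics/m3.png

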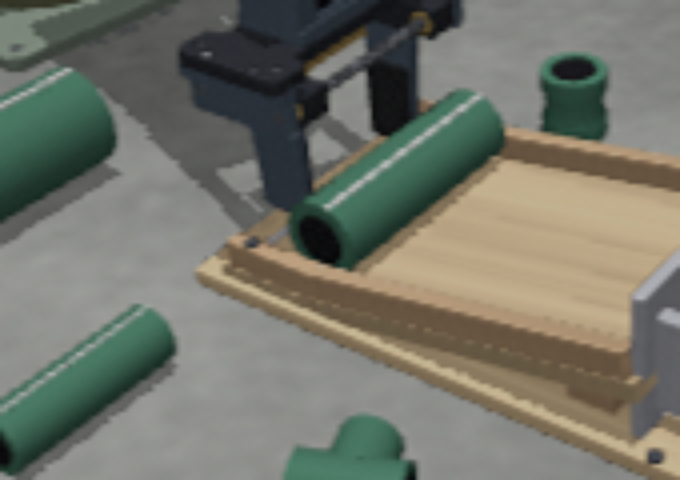

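Contact is made: the stripe has turned and the pipe has moved a few mm. Now I'll push it up the slope at about 50 mm/s.

Request:
{"api": "arm_command", "payload": {
  "deltas": [
    [1, [3, 0.5, 0], 0],
    [1, [7, 1.1, 0], 0],
    [1, [12, 1.8, 0.5], 0],
    [1, [17, 2.6, 1.3], 0],
    [1, [22, 3.4, 2.1], 0],
    [1, [27, 4.1, 2.9], 0],
    [1, [32, 4.9, 3.7], 0],
    [1, [37, 5.7, 4.5], 0],
    [1, [42, 6.4, 5.3], 0],
    [1, [47, 7.2, 6.1], 0],
    [1, [52, 7.9, 6.9], 0],
    [1, [57, 8.7, 7.7], 0],
    [1, [62, 9.5, 8.5], 0],
    [1, [67, 10.2, 9.3], 0],
    [1, [72, 11, 10.1], 0],
    [1, [77, 11.8, 10.9], 0],
    [1, [82, 12.5, 11.7], 0],
    [1, [87, 13.3, 12.5], 0],
    [1, [91, 13.9, 13.1], 0],
    [1, [94, 14.4, 13.6], 0]
  ]
}}

```text
time_s: 7.9
ee_pos: [520.1, -52.9, 60.7]
ee_rot: [-1.3, 90.0, 7.4]
force: [-1.6, 0.0, 1.3]
gripper_width: 91.2
```

```bash
cat > look.py <<'E'
from h import *
import sys
s=env.state();print(s['time_s'],s['ee_pos'],s['ee_rot'],s['force'])
p=np.load('ramp.npy');c,q=np.cos(p[2]),np.sin(p[2])
d=s['ee_pos'][:2]-p[:2];print(c*d[0]+q*d[1],-q*d[0]+c*d[1])
b=cams.grab_frame('scene')
save({'img':cv2.resize(b['img'][150:290,130:310],None,fx=4,fy=4)},sys.argv[1])
E
python3 look.py m4.png
```

```text
7.9 [520.13766661 -52.92245747  60.65817184] [-1.29751356 89.98416387  7.36818259] [-1.55242992  0.04018008  1.28238252]
-39.36846248592074 0.4243732095077899
```

View pics/m4.png

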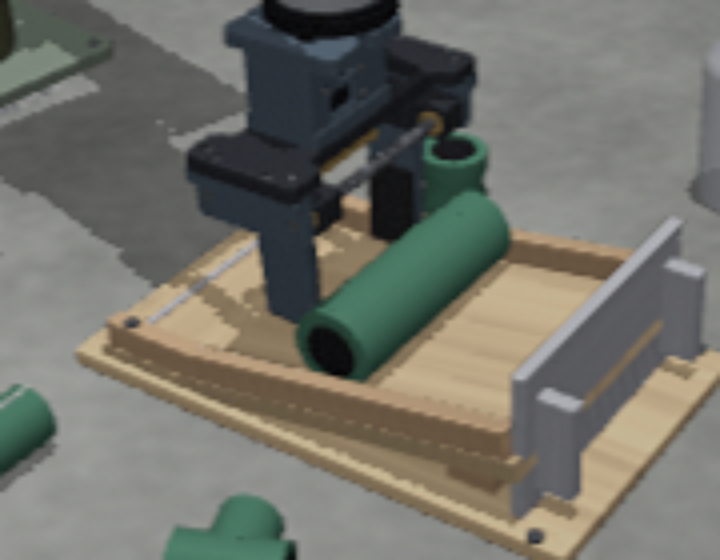

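The pipe is square and in steady contact with both fingers, half-way up. I'll carry on.

Request:
{"api": "arm_command", "payload": {
  "deltas": [
    [1, [3, 0.5, 0.5], 0],
    [1, [7, 1.1, 1.1], 0],
    [1, [12, 1.8, 1.9], 0],
    [1, [17, 2.6, 2.7], 0],
    [1, [22, 3.4, 3.5], 0],
    [1, [27, 4.1, 4.3], 0],
    [1, [32, 4.9, 5.1], 0],
    [1, [37, 5.7, 5.9], 0],
    [1, [42, 6.4, 6.7], 0],
    [1, [47, 7.2, 7.5], 0],
    [1, [52, 7.9, 8.3], 0],
    [1, [57, 8.7, 9.1], 0],
    [1, [62, 9.5, 9.9], 0],
    [1, [67, 10.2, 10.7], 0],
    [1, [72, 11, 11.5], 0],
    [1, [77, 11.8, 12.3], 0],
    [1, [82, 12.5, 13.1], 0],
    [1, [86, 13.1, 13.7], 0],
    [1, [89, 13.6, 14.2], 0],
    [1, [91, 13.9, 14.5], 0]
  ]
}}

```text
time_s: 9.95
ee_pos: [610.9, -39.0, 75.1]
ee_rot: [44.7, 90.0, 53.3]
force: [-2.2, -1.4, 0.6]
gripper_width: 90.8
```

```bash
python3 look.py m5.png
```

```text
9.95 [610.941399   -38.99730071  75.11156926] [44.66351363 89.99362388 53.32818601] [-2.19561103 -1.38005661  0.59611352]
52.49679162062958 0.47818282423065384
```

View pics/m5.png

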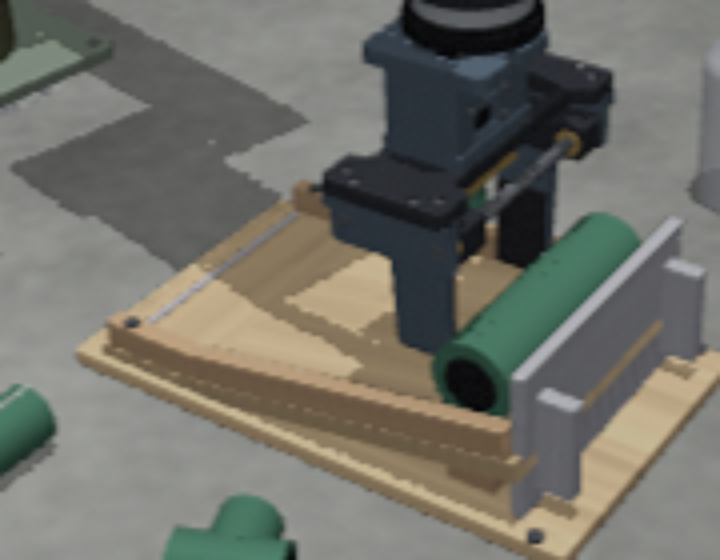

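Close to the plate. I'll creep in and watch the force.

Request:
{"api": "arm_command", "payload": {
  "deltas": [
    [1, [1.5, 0.2, 0.2], 0],
    [1, [3, 0.5, 0.5], 0],
    [1, [4.5, 0.7, 0.7], 0],
    [1, [6, 0.9, 0.9], 0],
    [1, [7, 1.1, 1.1], 0],
    [1, [8, 1.2, 1.2], 0],
    [1, [9, 1.4, 1.3], 0],
    [1, [9, 1.4, 1.3], 0]
  ]
}}

```text
time_s: 10.8
ee_pos: [619.9, -37.6, 76.4]
ee_rot: [10.7, 90.0, 19.3]
force: [-0.5, -0.1, 0.8]
gripper_width: 91.1
```

Request:
{"api": "arm_command", "payload": {
  "deltas": [
    [1, [1, 0.1, 0.1], 0],
    [1, [2, 0.3, 0.2], 0],
    [1, [3, 0.5, 0.3], 0],
    [1, [3, 0.5, 0.3], 0]
  ]
}}

```text
time_s: 11.2
ee_pos: [620.1, -37.5, 76.4]
ee_rot: [175.5, 89.7, -175.8]
force: [-7.5, -1.6, 5.2]
gripper_width: 91.1
```

```bash
python3 look.py m6.png
python3 - <<'E'
from h import *
f=cams.grab_frame('top');save({'img':cv2.resize(f['img'][95:225,230:360],None,fx=4.5,fy=4.5)},'m6t.png')
E
```

```text
11.2 [620.12000025 -37.53755995  76.40345546] [ 175.52647935   89.66180874 -175.8219121 ] [-7.50794817 -1.61732514  5.17219972]
61.79056989762435 0.5351852608743854
```

View pics/m6.png

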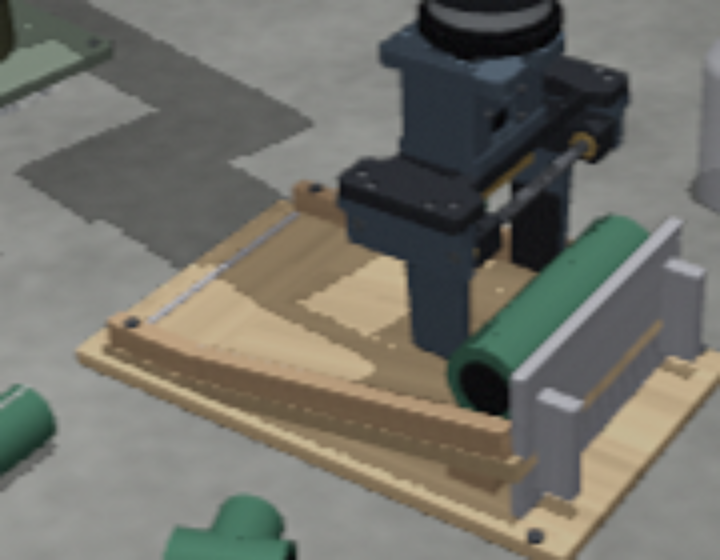

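View pics/m6t.png

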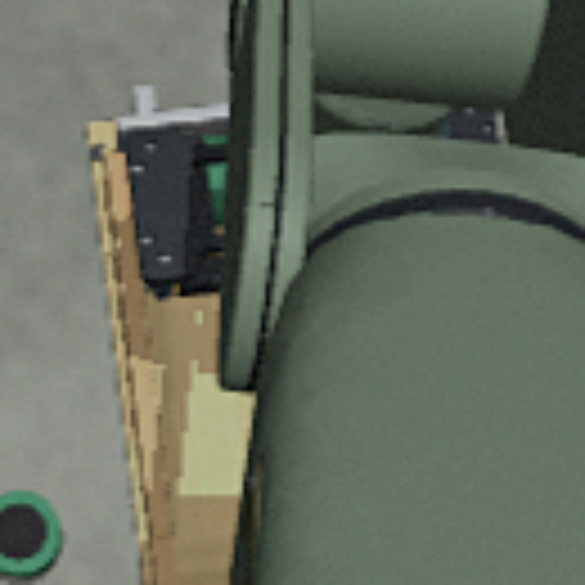

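Both views show the pipe against the plate. I'll check this numerically by overlaying the model pipe end for x=105 (green) and x=99 (red).

Run:
```python
from h import *
p=np.load('ramp.npy');c,q=np.cos(p[2]),np.sin(p[2])
W=lambda P:np.c_[p[0]+c*P[:,0]-q*P[:,1],p[1]+q*P[:,0]+c*P[:,1],P[:,2]]
f=cams.grab_frame('scene')
reg=cams.silhouettes(f,'pipe'); 
th=np.linspace(0,2*np.pi,60)
def outline(x,y,yaw=0):
    P=[]
    for e in(-75,75):
        P.append(np.c_[x+25*np.cos(th)-np.sin(yaw)*e,0*th+y+e*np.cos(yaw),75-(105-x)*.158+25*np.sin(th)])
    return [proj(f,W(a)) for a in P]
im=cv2.resize(f['img'],None,fx=8,fy=8,interpolation=2)
for x,col in((105,(0,255,0)),(99,(255,0,0))):
    for a in outline(x,0): cv2.polylines(im,[np.int32(a*8+4)],True,col,1)
pl=np.array([[130,-87.5,104],[130,87.5,104.],[130,87.5,54],[130,-87.5,54]])
cv2.polylines(im,[np.int32(proj(f,W(pl))*8+4)],True,(255,255,0),1)
save({'img':im[195*8:260*8,235*8:325*8]},'m7.png')
for r in reg: print(r['conf'],r['centre'],r['region'].sum())
```

```text
0.95 [81.3, 214.9] 2688
0.83 [261.2, 224.4] 807
0.58 [115.8, 264.9] 906
```

View pics/m7.png

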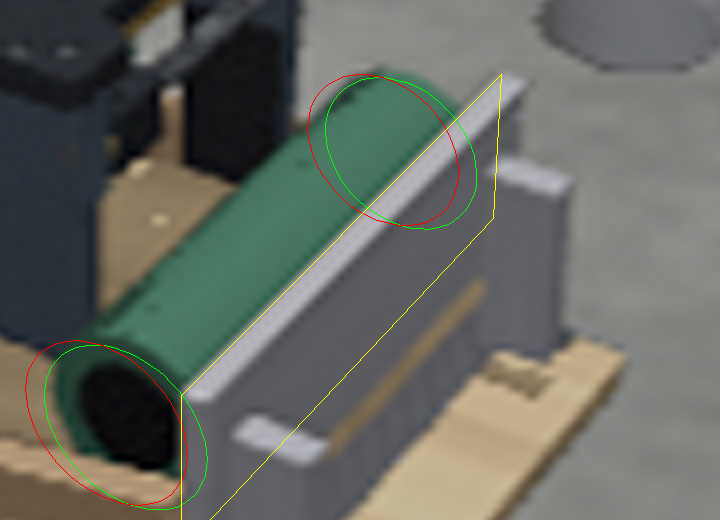

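The overlay matches x = 105: the pipe is flush with the plate at both ends and parallel to its top edge. I'll add a slight extra press, let it settle, and hand in.

Request:
{"api": "arm_command", "payload": {
  "deltas": [
    [1, [0.5, 0.1, 0], 0],
    [1, [1, 0.2, 0], 0],
    [1, [1, 0.2, 0], 0],
    [1, [1, 0.2, 0], 0],
    [1, [1, 0.2, 0], 0]
  ]
}}

```text
time_s: 11.9
ee_pos: [620.2, -37.5, 76.4]
ee_rot: [176.0, 89.5, -175.4]
force: [-9.9, -2.6, 4.2]
gripper_width: 91.7
```

Run:
```python
from h import *
f=cams.grab_frame('scene');s=env.state();print(s['time_s'],s['ee_pos'],s['force'])
print([(r['conf'],r['centre']) for r in cams.silhouettes(f,'pipe')])
print(env.job_done())
```

```text
11.95 [620.13870999 -37.52582802  76.34759228] [-8.97590797 -1.93809639  6.09103443]
[(0.81, [114.2, 264.9]), (0.74, [261.1, 226.6])]
the job is handed in; nothing more can be done
None
```

I rolled the 50 mm pipe up the slope at about 50 mm/s, with both open fingertips behind it, until it lay against the stop plate. I handed the job in at about 12 s with the fingers still pressing on it; no verdict is reported.

**Last checks:**
- **Push:** the fingers stopped moving forward against the pipe, and the wrist force was about 9 N horizontally, with 4–6 N upward on the tool.
- **Position:** the overlay of the model pipe on the scene picture matched a centre at ramp x ≈ 105 mm, flush with the plate at both ends and parallel to it.
- **Stillness:** the pipe showed no clear movement between the last pictures. The network's centre shifted by about 2 pixels in one row, which is within its usual error.
- **Bystanders:** the arm stayed clear of the coupling, the tee and the bottle. They looked unmoved in the pictures up the slope, but I did not re-measure them at the end.

**One disagreement:** the finger position, taken with my fitted ramp pose, puts the pipe at about x = 103 mm, against 105 mm from the overlay. That is within the calibration and fit error.

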